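Fill the rod carrier and uncouple it from its ball mount

TASK

Stand the two loose steel rods in the carrier's empty holes, each fully home in the row that already holds a rod of the same length. Then draw the carrier's spring latch sideways by squeezing its tab towards the fixed grip post, lift the carrier off its ball mount with all four rods in it, and finish while still holding it level and still, about 10 cm up; do not put it down or let go. Leave the petri dish, tally counter and oil bottle where they are.

Things in the scene. Friction and masses are not known exactly. Their poses are not given: they have to be found in the camera images.
- mount: Fixed ball mount on the bench: dark base plate 184 (x) x 112 (y) x 12 mm, an 8 mm high lip at each x end, and in its middle a steel ball stud, 28 mm across, rising 38 mm above the plate. The flat underside of the ball, 16 mm above the plate, is where the latch catches. Origin at the centre of its underside, on the bench.
- carrier: Rod carrier, loose, 0.4 to 0.55 kg empty, parked on the mount (underside on the base plate, 12 mm above the bench), latched to the ball. Origin at the centre of its underside, z up, axes along the mount's. Two grey blocks, one at each x end, are the two rows; between them an aluminium coupler block 40 x 40 mm, top at z = 50 mm, with the grip post and latch tab on top.
- row_minus (a point): Centre of the top face (z = 34 mm) of the row block at x = -62 mm of the carrier. Block 36 (x) x 92 (y) x 34 mm; two holes at y = -24 and +24 mm, 20 mm wide with a small chamfer, 26 mm deep, hole floor 8 mm above the carrier's underside. At the start one hole of each row holds a rod, at opposite corners; which row has the short and which the long one varies.
- row_plus (a point): The same for the other row block, at x = +62 mm of the carrier: top face centre, two holes at y = -24 and +24 mm.
- post_face (a point): Point on the outer (+y) face of the fixed grip post, 88 mm above the carrier's underside: carrier coordinates (0, 18, 88) mm. The post is an aluminium plate 28 (x) x 8 (y) mm, y from 10 to 18, z from 50 to 108 mm.
- latch_tab (a point): Point on the outer (-y) face of the steel latch tab (28 x 6 mm, top at z = 108 mm): carrier coordinates (0, -40, 88) mm when home, (0, -30, 88) when drawn. Tab and post measure 58 mm over their outer faces with the latch home, 48 mm drawn; a gripper from above that closes along the carrier's y takes both between its fingers.
- latch (a joint): Travel of the spring latch along the carrier's +y (tab towards the post), in m: 0 = home, locked under the ball; 0.010 = drawn against its stop. It frees the ball beyond 0.007. The spring pushes it home with 6 N at 0 and 10 N at 0.010; it springs back when let go.
- short_seated: Plain round steel rod, 16 mm diameter, 70 mm long, already seated in the carrier: it shows which row is for this length. Origin at the centre of its foot, z along the rod. Standing upright at the start. 45 g.
- long_seated: Plain round steel rod, 16 mm diameter, 95 mm long, already seated in the carrier: it shows which row is for this length. Origin at the centre of its foot, z along the rod. Standing upright at the start. 62 g.
- short_loose: Plain round steel rod, 16 mm diameter, 70 mm long, standing loose on the bench beside the carrier; one loose rod is on its left, the other on its right. Origin at the centre of its foot, z along the rod. Standing upright at the start. 45 g.
- long_loose: Plain round steel rod, 16 mm diameter, 95 mm long, standing loose on the bench beside the carrier; one loose rod is on its left, the other on its right. Origin at the centre of its foot, z along the rod. Standing upright at the start. 62 g.
- petri_bench: Bystander: clear petri dish, 93 mm wide, 15 mm high, on the bench. Origin at the centre of its underside.
- tally_counter: Bystander: small white tally counter, 29 x 42 x 45 mm. Origin at the centre of its underside.
- oil_bottle: Bystander: small white bottle with a red cap, 26 mm wide, 50 mm high. Origin at the centre of its underside.

How it is judged:
On the way, in this order (a step that is already met when the one before it is completed fails the run):
1. both loose rods stand fully home in the row of their own length, released, with the carrier still on its mount (((x of long_seated in the frame of carrier between 0.05 and 0.074 m and y of long_seated in the frame of carrier between -0.04 and 0.04 m and z of long_seated in the frame of carrier between 0.002 and 0.014 m and x of long_loose in the frame of carrier between 0.05 and 0.074 m and y of long_loose in the frame of carrier between -0.04 and 0.04 m and z of long_loose in the frame of carrier between 0.002 and 0.014 m and x of short_seated in the frame of carrier between -0.074 and -0.05 m and y of short_seated in the frame of carrier between -0.04 and 0.04 m and z of short_seated in the frame of carrier between 0.002 and 0.014 m and x of short_loose in the frame of carrier between -0.074 and -0.05 m and y of short_loose in the frame of carrier between -0.04 and 0.04 m and z of short_loose in the frame of carrier between 0.002 and 0.014 m) or (x of long_seated in the frame of carrier between -0.074 and -0.05 m and y of long_seated in the frame of carrier between -0.04 and 0.04 m and z of long_seated in the frame of carrier between 0.002 and 0.014 m and x of long_loose in the frame of carrier between -0.074 and -0.05 m and y of long_loose in the frame of carrier between -0.04 and 0.04 m and z of long_loose in the frame of carrier between 0.002 and 0.014 m and x of short_seated in the frame of carrier between 0.05 and 0.074 m and y of short_seated in the frame of carrier between -0.04 and 0.04 m and z of short_seated in the frame of carrier between 0.002 and 0.014 m and x of short_loose in the frame of carrier between 0.05 and 0.074 m and y of short_loose in the frame of carrier between -0.04 and 0.04 m and z of short_loose in the frame of carrier between 0.002 and 0.014 m)) and contact force between each of short_loose, long_loose and the fingers below 0.1 N and z of carrier in the frame of mount below 0.018 m), for 0.2 s.
2. the fingers hold the latch drawn sideways (value of joint latch above 0.007 m and contact force between the fingers and latch above 1 N), for 0.1 s.
At the end, for the whole second after the job is handed in: The fingers hold the carrier by post and latch tab (latch drawn over 6 mm), 70 mm or more above its parked height, within 11 degrees of level, slower than 30 mm/s and clear of the mount; all four rods home (foot within 6 mm of the hole floor) in the row of their length (z of carrier in the frame of mount above 0.082 m and angle between carrier's own z axis and vertical below 0.2 rad and contact force between the fingers and carrier above 2 N and contact force between carrier and mount below 0.1 N and linear speed of carrier below 0.03 m/s and value of joint latch above 0.006 m and contact force between the fingers and latch above 1 N and ((x of long_seated in the frame of carrier between 0.05 and 0.074 m and y of long_seated in the frame of carrier between -0.04 and 0.04 m and z of long_seated in the frame of carrier between 0.002 and 0.014 m and x of long_loose in the frame of carrier between 0.05 and 0.074 m and y of long_loose in the frame of carrier between -0.04 and 0.04 m and z of long_loose in the frame of carrier between 0.002 and 0.014 m and x of short_seated in the frame of carrier between -0.074 and -0.05 m and y of short_seated in the frame of carrier between -0.04 and 0.04 m and z of short_seated in the frame of carrier between 0.002 and 0.014 m and x of short_loose in the frame of carrier between -0.074 and -0.05 m and y of short_loose in the frame of carrier between -0.04 and 0.04 m and z of short_loose in the frame of carrier between 0.002 and 0.014 m) or (x of long_seated in the frame of carrier between -0.074 and -0.05 m and y of long_seated in the frame of carrier between -0.04 and 0.04 m and z of long_seated in the frame of carrier between 0.002 and 0.014 m and x of long_loose in the frame of carrier between -0.074 and -0.05 m and y of long_loose in the frame of carrier between -0.04 and 0.04 m and z of long_loose in the frame of carrier between 0.002 and 0.014 m and x of short_seated in the frame of carrier between 0.05 and 0.074 m and y of short_seated in the frame of carrier between -0.04 and 0.04 m and z of short_seated in the frame of carrier between 0.002 and 0.014 m and x of short_loose in the frame of carrier between 0.05 and 0.074 m and y of short_loose in the frame of carrier between -0.04 and 0.04 m and z of short_loose in the frame of carrier between 0.002 and 0.014 m))); the arm keeps its last pose, push and grip.
It fails at once if petri bench moved more than 3 cm (distance of petri_bench from where it was at the start of the episode above 0.03 m).
It fails at once if tally counter moved more than 3 cm (distance of tally_counter from where it was at the start of the episode above 0.03 m).
It fails at once if oil bottle moved more than 3 cm (distance of oil_bottle from where it was at the start of the episode above 0.03 m).
It also fails if it takes over 67 s, if anything falls off the work surface, if the arm or the gripper's body presses on something with over 40 N, if the wrist force passes 120 N, or if a joint passes its speed limit or range.

ROBOT

A 6-joint arm with a two-finger parallel gripper is mounted at the origin on a cart in front of the work surface, level with it; the furniture and walls round the work are solid. World frame = base frame: x ahead of the robot, y to its left, z up, the work surface at z = 0. Lengths are in m, angles in rad, forces in N, time in s.
With the tool pointing down it reaches from about 0.3 to 0.85 m from the base axis. Payload 5.4 kg.
Tool frame: the origin (TCP) lies at the very end of the fingers, on their centre line; the grasp point (between the pads) lies 19 mm behind it; z points along the fingers, y is the direction in which the jaws open and shut (so a half turn about z gives the same grasp; the last joint's range is limited). The gripper opens to 85 mm and grips with 20 to 120 N. Pads are 22 mm wide; open, the fingers measure 114 mm over their backs; the gripper's body (76 mm by 85 mm) begins 54 mm behind the grasp point. The pads swing forward as they close: fully open they stand 13 mm farther back than shut.
Start: joints at [0.951, 0.158, 1.597, -0, 1.386, -0.21], TCP at [0.229, 0.527, 0.198] pointing down, gripper open.
Joint ranges: [-2.91, 2.91], [-0.94, 2.29], [0.18, 2.7], [-1.29, 4.43], [0.17, 2.64], [-3, 3]. Speed limits (rad/s): [2.57, 2.57, 3.14, 3.14, 3.14, 3.14].

INTERFACE

Orientations are given as a unit quaternion [x, y, z, w].
In Python, from bench import manip, eyes, job gives the robot as it stands. The module is installed in compiled form; this text tells all that it offers.
- The arm moves only by the tool arm_command, never from a script. Its argument "motion" is a list of rows, each a list of 7 numbers: the turn, a rotation vector about the tool's x, y, z in degrees, then the shift along the tool's x, y, z in mm, then the closure, from 0 (fully open) to 1 (shut). In form: [[ax, ay, az, dx, dy, dz, claw], ...]. A call has 1 to 12 rows; each row shifts and turns the pose as measured when the row begins, along the tool's axes as they then stand; what a row does not reach is not made up. A row lasts 1/8 s, in which the tool goes at most 62.5 mm and 10.7 degrees, less where a joint would pass 70% of its speed; a pose out of reach is approached as far as the arm can. A call with a gripper value outside its range is refused whole. The fingers move at their own pace and stop on an object; "squeeze" is the grip in N (left out, the last holds). Time passes only in rows, so rows that do not move let the fingers close. It gives the time, the measured TCP pose, the force and the opening at its end, in the units of the state.
- manip.state(): the state, without advancing time (a new reading comes with each control period).
- eyes.capture(name): name is "scene" or "top"; returns (picture, depth): 420x560x3 uint8, red, green, blue; 420x560 float32, m along the optical axis (not along the pixel's ray), 0 where there is no reading.
- eyes.camera_model(name): a dict with "camera_matrix" (3x3 intrinsics, pixels), "extrinsics" (4x4, takes a point from camera to world coordinates). Camera axes: x right, y up, looking along -z (the intrinsics and any distortion apply to the point x, -y, -z); pixel columns grow to the right and rows downward; lengths in m; the calibration is good to about 2 mm. A picture is of the moment at which its call begins. camera_model takes no time and is no camera call.
- job.hand_in(): hands the job in, once; it reports no verdict.
The state is a dict: "time_s": time; "joint_pos": joint angles; "qvel": joint speeds; "joint_efforts": joint torques, N m; "eef_pos": TCP position; "ee_rot": TCP orientation; "force": force on the tool from outside, world axes, zero at the start; "ft_torque": the same for the moment, N m; "grip_width": finger opening in m.
Only numpy, scipy, OpenCV 4.12 (cv2) and the standard library are available. Lean on these libraries where they do the work, as an engineer would, in place of code of your own. Each camera call takes 0.05 s, during which the arm holds its last target. There are 200 camera calls.

## Working session

There is one attempt and no reset: what is moved stays moved. The work goes in short steps, Python scripts to look and compute and a tool call to move; the robot and the scene stay as the last step left them, time stands still between calls to the robot, and variables do not carry over. Pictures are saved under pics/ and viewed, about 8 in all and at most 12, crops included, and the job is handed in when it is done.

Besides the shell and the picture viewer there is one more tool, called after ">>>" as name([rows], argument=value, ...), one row to a line, values as JSON. arm_command: Moves the arm, as the interface text tells. Its arguments: {"type":"object","properties":{"motion":{"type":"array"},"squeeze":{"type":"number"}},"required":["motion"]}

```bash
mkdir -p pics
python3 - <<'E'
from bench import manip, eyes
import cv2,numpy as np
s=manip.state()
for k,v in s.items(): print(k,np.round(v,3))
for n in("scene","top"):
    p,d=eyes.capture(n); m=eyes.camera_model(n)
    print(n,m)
    np.savez(f"{n}0.npz",p=p,d=d); cv2.imwrite(f"pics/{n}0.png",p[:,:,::-1])
E
```

```text
time_s 0.0
joint_pos [ 0.951  0.159  1.598  0.     1.386 -0.21 ]
qvel [-0.001  0.001  0.    -0.001 -0.002 -0.   ]
joint_efforts [ 0.0000e+00 -3.9599e+01 -3.3144e+01  0.0000e+00  8.0000e-03  0.0000e+00]
eef_pos [0.229 0.527 0.197]
ee_rot [ 0.203  0.979 -0.001 -0.   ]
force [0.42  0.386 0.499]
ft_torque [-0.028 -0.003  0.018]
grip_width 0.085
scene {'camera_matrix': array([[419.82814591,   0.        , 276.37322636],
       [  0.        , 419.82814591, 204.88808912],
       [  0.        ,   0.        ,   1.        ]]), 'extrinsics': array([[ 0.54316309,  0.41234923, -0.73139727, -0.29568152],
       [-0.83935889,  0.24464678, -0.48541179, -0.59011033],
       [-0.02122519,  0.87756257,  0.47899209,  0.63730477],
       [ 0.        ,  0.        ,  0.        ,  1.        ]])}
top {'camera_matrix': array([[391.46489432,   0.        , 282.88528883],
       [  0.        , 391.46489432, 209.56601779],
       [  0.        ,   0.        ,   1.        ]]), 'extrinsics': array([[ 0.01806586,  0.991759  , -0.12683731,  0.43497224],
       [-0.9997712 ,  0.01646564, -0.01365363, -0.04527109],
       [-0.01145265,  0.12705496,  0.99182956,  0.99164262],
       [ 0.        ,  0.        ,  0.        ,  1.        ]])}
```

View pics/scene0.png

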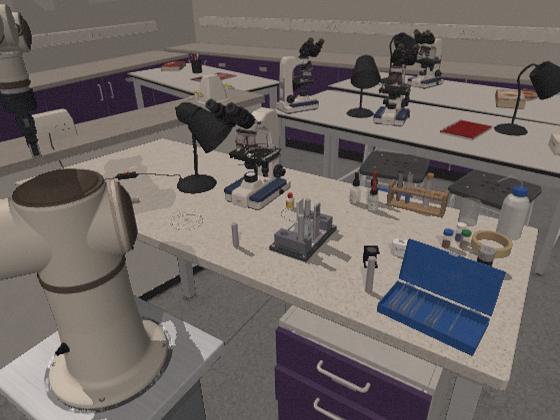

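View pics/top0.png

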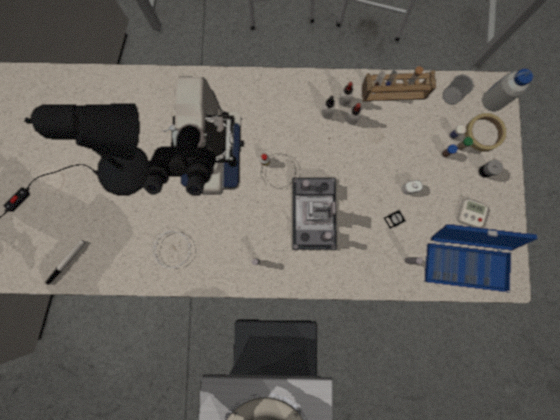

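The scene view has the carrier near (305,230), with loose rods at (235,235) and (370,275). In the top view the mount is at (315,213) and the rods are near (257,261) and (412,261). Next: enlarged crops and depth-based heights.

```bash
cat > h.py <<'E'
import numpy as np,cv2
from bench import eyes
def pts(n,d):
    m=eyes.camera_model(n);K=m["camera_matrix"];T=m["extrinsics"]
    v,u=np.mgrid[:d.shape[0],:d.shape[1]]
    c=np.stack([(u-K[0,2])/K[0,0]*d,-(v-K[1,2])/K[1,1]*d,-d],-1)
    return c@T[:3,:3].T+T[:3,3]
def ray(n,u,v,z):
    m=eyes.camera_model(n);K=m["camera_matrix"];T=m["extrinsics"]
    r=T[:3,:3]@np.array([(u-K[0,2])/K[0,0],-(v-K[1,2])/K[1,1],-1.]);o=T[:3,3]
    return o+r*(z-o[2])/r[2]
def proj(n,P):
    m=eyes.camera_model(n);K=m["camera_matrix"];T=m["extrinsics"]
    c=(np.asarray(P)-T[:3,3])@T[:3,:3]
    return K[0,2]+K[0,0]*c[...,0]/-c[...,2], K[1,2]-K[1,1]*c[...,1]/-c[...,2]
E
python3 - <<'E'
from h import *
a=np.load("top0.npz");b=np.load("scene0.npz")
t=cv2.resize(a["p"][150:280,230:430],None,fx=4,fy=4,interpolation=cv2.INTER_CUBIC)
cv2.imwrite("pics/c1.png",t[:,:,::-1])
s=cv2.resize(b["p"][185:300,215:395],None,fx=4.4,fy=4.4,interpolation=cv2.INTER_CUBIC)
cv2.imwrite("pics/c2.png",s[:,:,::-1])
for n,f in(("top",a),("scene",b)):
    P=pts(n,f["d"]); z=P[...,2]
    m=((f["d"]>0)&(z>.025)&(z<.2)&(P[...,0]>.2)&(P[...,0]<.75)&(P[...,1]<.15)&(P[...,1]>-.45)).astype(np.uint8)
    k,l,st,c=cv2.connectedComponentsWithStats(m)
    for i in range(1,k):
        if st[i,4]>8:
            q=P[l==i]; print(n,st[i],q.min(0).round(3),q.max(0).round(3),np.median(q[q[:,2]>q[:,2].max()-.008],0).round(4))
E
```

```text
top [ 203  109   37   85 2121] [0.597 0.074 0.025] [0.75  0.15  0.198] [0.7477 0.1279 0.1974]
top [241 140   3   7  21] [0.718 0.072 0.025] [0.734 0.078 0.035] [0.7255 0.0745 0.0324]
top [444 144  11  12  81] [ 0.703 -0.45   0.026] [ 0.725 -0.435  0.054] [ 0.7143 -0.4429  0.0497]
top [259 153  10  11  82] [0.675 0.007 0.025] [0.698 0.031 0.054] [0.6873 0.0191 0.0501]
top [296 179  38  16 557] [ 0.597 -0.154  0.025] [ 0.634 -0.063  0.094] [ 0.6141 -0.0837  0.0894]
top [404 180  18  13 188] [ 0.607 -0.373  0.026] [ 0.637 -0.332  0.049] [ 0.6211 -0.353   0.0441]
top [302 201  33  23 606] [ 0.526 -0.149  0.025] [ 0.582 -0.079  0.123] [ 0.5531 -0.0985  0.1192]
top [385 209  21  19 204] [ 0.518 -0.328  0.027] [ 0.562 -0.285  0.049] [ 0.5402 -0.3068  0.0451]
top [430 224  41  21 480] [ 0.48  -0.45   0.025] [ 0.521 -0.393  0.123] [ 0.5139 -0.4222  0.1188]
top [296 230  38  15 519] [ 0.473 -0.155  0.027] [ 0.508 -0.065  0.118] [ 0.4914 -0.1331  0.1147]
top [447 249   2   9   9] [ 0.449 -0.437  0.025] [ 0.468 -0.434  0.029] [ 0.4583 -0.4368  0.0258]
top [448 251   4  30  43] [ 0.393 -0.443  0.
[... 917 characters left out ...]
e [ 392  238   39   49 1158] [ 0.477 -0.45   0.025] [ 0.636 -0.338  0.121] [ 0.5119 -0.4245  0.1186]
scene [364 245  16   9 131] [ 0.519 -0.334  0.025] [ 0.565 -0.29   0.048] [ 0.5399 -0.3126  0.0444]
scene [366 256  10  29 202] [ 0.43  -0.356  0.025] [ 0.446 -0.341  0.096] [ 0.4374 -0.3495  0.0938]
scene [399 285   6   7  12] [ 0.443 -0.419  0.026] [ 0.468 -0.416  0.03 ] [ 0.4562 -0.4174  0.0275]
scene [403 290  16  20  31] [ 0.392 -0.45   0.025] [ 0.467 -0.441  0.029] [ 0.4268 -0.4457  0.0272]
scene [393 297   7   9  12] [ 0.395 -0.423  0.025] [ 0.422 -0.418  0.029] [ 0.4084 -0.42    0.0271]
scene [400 302   5   7   9] [ 0.394 -0.436  0.026] [ 0.415 -0.434  0.029] [ 0.4041 -0.4349  0.0267]
```

View pics/c1.png

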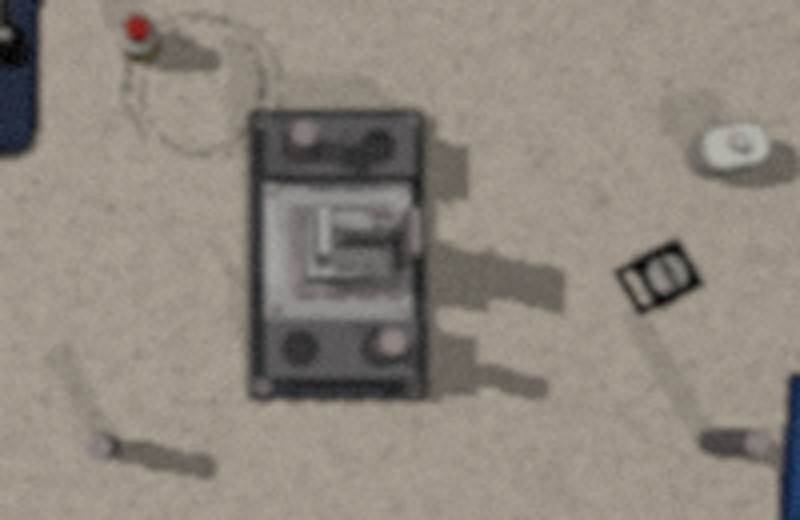

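View pics/c2.png

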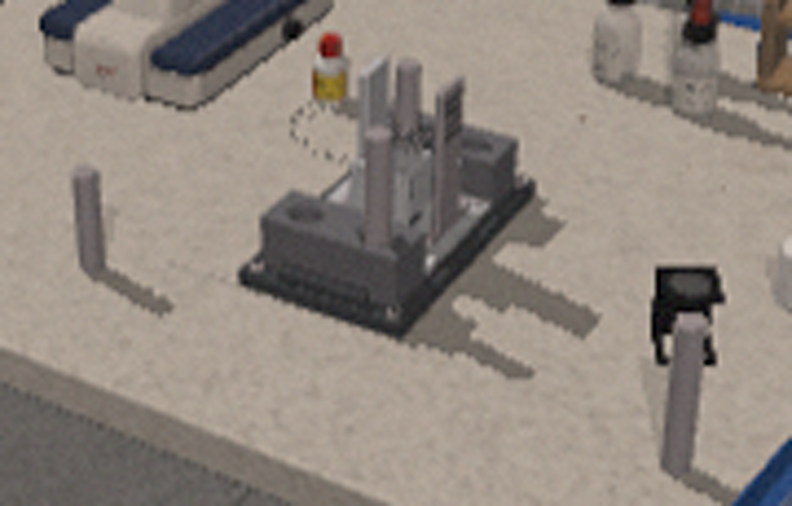

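The crops show the near row (x≈0.49) holding the long rod at its right hole, and the far row holding the short rod at its left hole. The tab is on the right, so carrier +y ≈ world +y. The short loose rod is on the left and the long one on the right. Next: refining the rod positions and the yaw.

```bash
cat > m.py <<'E'
from h import *
R={"shortL":(.430,.031,.070),"longL":(.439,-.345,.095),"shortS":(.615,-.084,.090),"longS":(.491,-.133,.115)}
def run(A):
  for n in A:
    P=pts(n,A[n]["d"])
    for k,(x,y,z) in R.items():
        h=np.hypot(P[...,0]-x,P[...,1]-y)<.017
        m=h&(abs(P[...,2]-z)<.004)
        q=P[m]; mm=(q.min(0)+q.max(0))/2 if len(q) else 0
        print(n,k,len(q),"mean",q.mean(0).round(4),"mid",np.round(mm,4))
    m=(abs(P[...,2]-.046)<.004)&(P[...,0]>.46)&(P[...,0]<.65)&(P[...,1]>-.17)&(P[...,1]<-.05)
    for lo,hi in((.46,.53),(.58,.65)):
        mk=m&(P[...,0]>lo)&(P[...,0]<hi)
        r=cv2.minAreaRect(P[mk][:,:2].astype(np.float32)*1000); print(n,"block",np.round(r[0],1),np.round(r[1],1),round(r[2],2))
    for nm,a,b in(("all120",.112,.123),):
        mk=(P[...,2]>a)&(P[...,2]<b)&(abs(P[...,0]-.553)<.03)&(abs(P[...,1]+.11)<.05)
        q=P[mk]
        for w,s in(("post",q[q[:,1]>-.105]),("tab",q[q[:,1]<-.12])):
            if len(s): print(n,w,len(s),s.min(0).round(4),s.max(0).round(4))
E
python3 - <<'E'
from m import *
run({n:np.load(n+"0.npz") for n in("top","scene")})
E
```

```text
top shortL 37 mean [0.4299 0.0324 0.0698] mid [0.4306 0.0328 0.0697]
top longL 39 mean [ 0.44   -0.3429  0.0946] mid [ 0.4397 -0.3431  0.0949]
top shortS 34 mean [ 0.6145 -0.0843  0.0896] mid [ 0.6144 -0.0836  0.0901]
top longS 41 mean [ 0.4915 -0.1338  0.1148] mid [ 0.4915 -0.1339  0.1143]
top block [ 490.6 -109.9] [34.1 89.8] 1.07
top block [ 615.6 -108.8] [36.  91.1] 0.77
top post 50 [ 0.5398 -0.0988  0.1151] [ 0.5672 -0.0916  0.1227]
top tab 35 [ 0.5404 -0.1483  0.1157] [ 0.5661 -0.1433  0.1216]
scene shortL 20 mean [0.4291 0.0264 0.0687] mid [0.4306 0.0281 0.0689]
scene longL 28 mean [ 0.4379 -0.3488  0.0942] mid [ 0.4384 -0.3481  0.0941]
scene shortS 17 mean [ 0.6139 -0.0902  0.0889] mid [ 0.6143 -0.0892  0.0888]
scene longS 20 mean [ 0.4907 -0.1395  0.1141] mid [ 0.4905 -0.1399  0.1144]
scene block [ 491.1 -115. ] [39.2 92.8] 2.05
scene block [ 617.4 -114.3] [91.4 43.3] 89.84
scene post 31 [ 0.5405 -0.1049  0.1122] [ 0.5676 -0.0965  0.1207]
scene tab 26 [ 0.5395 -0.1557  0.1121] [ 0.5637 -0.1488  0.1214]
```

>>> arm_command([
  [0,0,-8.1,0,0,0,0.4],
  [0,0,-8.1,0,0,0,0.45],
  [0,0,-8.1,0,0,0,0.45],
  [0,0,0,-20,-50,0,0.45],
  [0,0,0,-20,-50,0,0.45],
  [0,0,0,-20,-50,0,0.45],
  [0,0,0,-20,-50,0,0.45],
  [0,0,0,-20,-50,0,0.45],
  [0,0,0,-20,-50,0,0.45],
  [0,0,0,-20,-50,0,0.45],
  [0,0,0,-20,-50,0,0.45],
  [0,0,0,0,0,0,0.45],
], squeeze=40)

```text
time_s: 1.6
eef_pos: [0.4025, 0.118, 0.1928]
ee_rot: [-0.015, 1.0, -0.003, -0.003]
force: [-0.3, 1.2, -0.2]
grip_width: 0.047
```

>>> arm_command([
  [0,0,0.8,-14,-44,0,0.45],
  [0,0,0,-14,-44,0,0.45],
  [0,0,0,0,0,20,0.45],
  [0,0,0,0,0,0,0.45],
])

```text
time_s: 2.1
eef_pos: [0.432, 0.0311, 0.1718]
ee_rot: [-0.009, 1.0, -0.002, -0.004]
force: [-0.4, -0.1, -0.3]
grip_width: 0.047
```

```bash
cat > st.py <<'E'
from bench import manip
import numpy as np
from scipy.spatial.transform import Rotation as R
s=manip.state();M=R.from_quat(s["ee_rot"]).as_matrix()
print(s["time_s"],np.round(s["eef_pos"],4),"yaw_y",round(np.degrees(np.arctan2(M[1,1],M[0,1])),2),"z",M[:,2].round(4),"w",round(s["grip_width"],4),np.round(s["force"],1),np.round(s["joint_pos"],2))
E
python3 st.py
```

```text
2.1 [0.432  0.0311 0.1718] yaw_y 91.08 z [-0.0076 -0.0047 -1.    ] w 0.047 [-0.4 -0.1 -0.3] [-0.2  -0.2   2.   -0.01  1.35 -1.79]
```

>>> arm_command([
  [-0.27,-0.44,0,1.5,-1,40,0.45],
  [0,0,0,0,0,40,0.45],
  [0,0,0,0,0,40,0.45],
  [0,0,0,0,0,14,0.45],
  [0,0,0,0,0,0,0.45],
])

```text
time_s: 2.72
eef_pos: [0.4337, 0.0339, 0.0392]
ee_rot: [-0.013, 1.0, -0.0, 0.004]
force: [-0.4, 0.2, -0.1]
grip_width: 0.047
```

```bash
python3 st.py
```

```text
2.725 [0.4337 0.0339 0.0392] yaw_y 91.49 z [ 8.e-03 -4.e-04 -1.e+00] w 0.047 [-0.4  0.2 -0.1] [-0.2  -0.02  2.12  0.    1.03 -1.8 ]
```

>>> arm_command([
  [0,0.46,0.6,3.5,-3.5,4,0.45],
  [0,0,0,0,0,0,0.45],
  [0,0,0,0,0,0,0.85],
  [0,0,0,0,0,0,0.9],
  [0,0,0,0,0,0,0.9],
  [0,0,0,0,0,0,0.9],
  [0,0,0,0,0,0,0.9],
])

```text
time_s: 3.6
eef_pos: [0.4341, 0.0295, 0.0397]
ee_rot: [-0.008, 1.0, -0.001, 0.004]
force: [0.5, -0.4, 1.0]
grip_width: 0.0089
```

```bash
python3 st.py
python3 - <<'E'
from h import *
A={}
for n in("top","scene"):
    p,d=eyes.capture(n); np.savez(n+"1.npz",p=p,d=d)
u,v=map(int,proj("scene",[.43,.03,.06]))
p=p[v-50:v+50,u-65:u+65]
cv2.imwrite("pics/g1.png",cv2.resize(p,None,fx=5,fy=5,interpolation=2)[:,:,::-1])
E
```

```text
3.6 [0.4341 0.0295 0.0397] yaw_y 90.87 z [ 0.0079 -0.0023 -1.    ] w 0.0089 [ 0.5 -0.4  1. ] [-0.21 -0.02  2.12 -0.    1.03 -1.8 ]
```

View pics/g1.png

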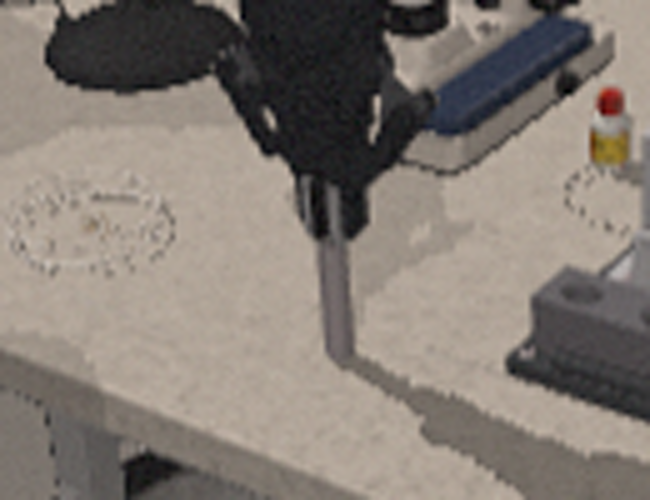

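Finger tips are at crop pixel (325,238) and the rod foot at (340,360), with the rod apparently between the fingers. The 8.9 mm width disagrees with a 16 mm rod, so I'll command full closure to test.

>>> arm_command([
  [0,0,0,0,0,0,1],
  [0,0,0,0,0,0,1],
  [0,0,0,0,0,0,1],
])

```text
time_s: 4.08
eef_pos: [0.434, 0.0295, 0.0395]
ee_rot: [-0.008, 1.0, -0.001, 0.004]
force: [0.1, 0.4, 0.1]
grip_width: 0.0002
```

```bash
python3 st.py
python3 - <<'E'
from h import *
p,d=eyes.capture("scene"); np.savez("scene2.npz",p=p,d=d)
p1=np.load("scene1.npz");print(abs(p.astype(int)-p1["p"])[200:260,200:270].max(-1).mean())
P=pts("scene",p1["d"]);P0=pts("scene",np.load("scene0.npz")["d"])
for nm,Q in(("before",P0),("after",P),("now",pts("scene",d))):
  for lo,hi in((.008,.02),(.02,.034),(.04,.055),(.055,.072)):
    m=(np.hypot(Q[...,0]-.43,Q[...,1]-.03)<.03)&(Q[...,2]>lo)&(Q[...,2]<hi)
    q=Q[m];print(nm,lo,len(q),q.mean(0).round(4),q.min(0).round(3),q.max(0).round(3))
E
```

```text
4.075 [0.434  0.0295 0.0395] yaw_y 90.87 z [ 0.0077 -0.0023 -1.    ] w 0.0002 [0.1 0.4 0.1] [-0.21 -0.02  2.12 -0.    1.03 -1.8 ]
6.142142857142857
before 0.008 24 [0.4274 0.0241 0.0134] [0.422 0.019 0.008] [0.435 0.031 0.019]
before 0.02 24 [0.4266 0.0245 0.0267] [0.422 0.019 0.02 ] [0.434 0.035 0.034]
before 0.04 30 [0.4273 0.0237 0.0474] [0.422 0.02  0.04 ] [0.434 0.031 0.055]
before 0.055 39 [0.428  0.0256 0.0645] [0.422 0.02  0.055] [0.439 0.036 0.072]
after 0.008 24 [0.427  0.0237 0.0138] [0.422 0.02  0.008] [0.435 0.03  0.02 ]
after 0.02 24 [0.4263 0.0243 0.027 ] [0.422 0.019 0.02 ] [0.434 0.034 0.034]
after 0.04 28 [0.4274 0.0235 0.0474] [0.42  0.019 0.04 ] [0.435 0.031 0.054]
after 0.055 36 [0.4267 0.025  0.0637] [0.422 0.019 0.055] [0.436 0.035 0.071]
now 0.008 24 [0.4272 0.0239 0.0132] [0.423 0.019 0.008] [0.436 0.03  0.019]
now 0.02 25 [0.426  0.0239 0.0269] [0.421 0.018 0.02 ] [0.432 0.033 0.033]
now 0.04 28 [0.4275 0.024  0.0472] [0.421 0.019 0.04 ] [0.436 0.031 0.054]
now 0.055 36 [0.4271 0.025  0.0634] [0.421 0.019 0.055] [0.435 0.036 0.071]
```

Run:
```python
from h import *
p,d=eyes.capture("top"); np.savez("top2.npz",p=p,d=d)
for n in("scene","top"):
    f=np.load(n+"2.npz"); P=pts(n,f["d"]); g=f["p"].max(-1)
    for lo,hi in((.035,.05),(.05,.065),(.065,.08),(.08,.1),(.1,.13),(.13,.16)):
        m=(np.hypot(P[...,0]-.43,P[...,1]-.03)<.13)&(P[...,1]>-.05)&(P[...,2]>lo)&(P[...,2]<hi)&(g<75)&(f["d"]>0)
        q=P[m]
        if len(q): print(n,lo,len(q),q.mean(0).round(3),q.min(0).round(3),q.max(0).round(3))
S=np.load("scene2.npz")["p"]; S=cv2.resize(S[180:260,190:290],None,fx=4,fy=4,interpolation=2)
T=cv2.resize(p[200:280,210:310],None,fx=4,fy=4,interpolation=2)
cv2.imwrite("pics/g2.png",np.hstack([S,T])[:,:,::-1])
```

```text
scene 0.065 6 [0.429 0.022 0.078] [0.423 0.016 0.076] [0.435 0.031 0.08 ]
scene 0.08 45 [0.429 0.021 0.091] [0.42  0.012 0.08 ] [0.438 0.041 0.099]
scene 0.1 149 [0.426 0.024 0.119] [ 0.419 -0.01   0.1  ] [0.445 0.064 0.13 ]
scene 0.13 314 [0.424 0.026 0.146] [ 0.414 -0.033  0.13 ] [0.45 0.09 0.16]
```

View pics/g2.png

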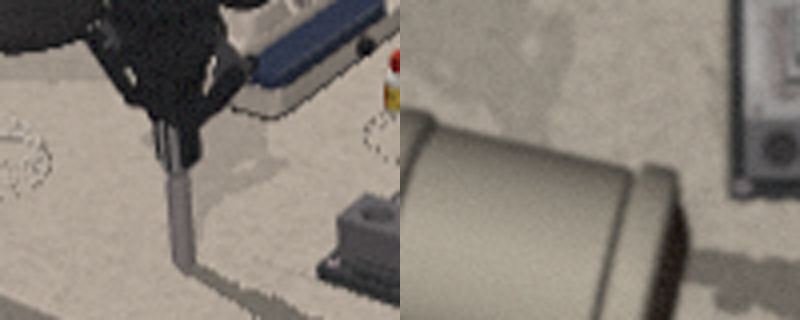

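The closed fingertips sit directly above the rod top (darkest tip pixels at z≈0.076, rod still at (0.430,0.030)). So the real tip looks about 33 mm higher than the reported z of 0.0395. I'll open, lower 25 mm (safe under either reading), close gently and check.

>>> arm_command([
  [0,0,0,0,0,0,0.45],
  [0,0,0,0,0,0,0.45],
  [0,0,0,0,0,0,0.45],
  [0,0,0,0,0,0,0.45],
  [0,0.45,0,3,0,10,0.45],
  [0,0,0,0,0,10,0.45],
  [0,0,0,0,0,5,0.45],
  [0,0,0,0,0,0,1],
  [0,0,0,0,0,0,1],
  [0,0,0,0,0,0,1],
  [0,0,0,0,0,0,1],
  [0,0,0,0,0,0,1],
], squeeze=30)

```text
time_s: 5.68
eef_pos: [0.4307, 0.0295, 0.0126]
ee_rot: [-0.008, 1.0, -0.001, -0.001]
force: [0.2, 0.8, -0.2]
grip_width: 0.015
```

```bash
python3 st.py;  python3 - <<'E'
from h import *
p,d=eyes.capture("scene"); np.savez("scene3.npz",p=p,d=d)
P=pts("scene",d); g=p.max(-1)
m=(np.hypot(P[...,0]-.43,P[...,1]-.03)<.13)&(P[...,1]>-.02)&(P[...,2]>.02)&(g<75)&(P[...,2]<.09)&(d>0)
q=P[m];print(len(q),np.sort(q[:,2])[:8].round(3),q.mean(0))
E
```

```text
5.675 [0.4307 0.0295 0.0126] yaw_y 90.88 z [-0.0011 -0.0023 -1.    ] w 0.015 [ 0.2  0.8 -0.2] [-0.21  0.03  2.13 -0.    0.97 -1.8 ]
138 [0.048 0.05  0.05  0.052 0.052 0.052 0.054 0.055] [0.4265745  0.02401453 0.07222113]
```

Width is 15 mm, so the rod is held; the fingertips really end ≈34 mm above the reported TCP. I'll regrip 8 mm lower, then lift.

>>> arm_command([
  [0,0,0,0,0,0,0.6],
  [0,0,0,0,0,0,0.6],
  [0,0,0,0,0,8,0.6],
  [0,0,0,0,0,0,1],
  [0,0,0,0,0,0,1],
  [0,0,0,0,0,0,1],
  [0,0,0,0,0,0,1],
], squeeze=40)

```text
time_s: 6.6
eef_pos: [0.4311, 0.0293, 0.0043]
ee_rot: [-0.008, 1.0, -0.001, -0.0]
force: [0.2, 0.3, -0.2]
grip_width: 0.0149
```

```bash
python3 st.py
```

```text
6.6 [0.4311 0.0293 0.0043] yaw_y 90.88 z [-5.0e-04 -2.5e-03 -1.0e+00] w 0.0149 [ 0.2  0.3 -0.2] [-0.21  0.05  2.14 -0.    0.95 -1.8 ]
```

>>> arm_command([
  [0,0,0,0,0,-50,1],
  [0,0,0,0,0,-50,1],
  [0,0,0,0,0,-45,1],
  [0,0,0,0,0,0,1],
  [0,0,0,-36.5,-33.5,0,1],
  [0,0,0,-36.5,-33.5,0,1],
  [0,0,0,-36.5,-33.5,0,1],
  [0,0,0,-36.5,-33.5,0,1],
  [0,0,0,-36.5,-33.5,0,1],
  [0,0,0,0,0,0,1],
])

```text
time_s: 7.85
eef_pos: [0.6156, -0.1376, 0.1412]
ee_rot: [-0.008, 1.0, 0.002, -0.008]
force: [0.2, -0.1, -0.2]
grip_width: 0.0151
```

```bash
python3 st.py
```

```text
7.85 [ 0.6156 -0.1376  0.1412] yaw_y 90.95 z [-0.0151  0.0036 -0.9999] w 0.0151 [ 0.2 -0.1 -0.2] [-0.41  0.36  1.47 -0.    1.33 -2.  ]
```

>>> arm_command([
  [0.2,-0.87,0,0,2,0,1],
  [0,0,0,0,0,35,1],
  [0,0,0,0,0,35,1],
  [0,0,0,0,0,0,1],
])

```text
time_s: 8.35
eef_pos: [0.6118, -0.1314, 0.0676]
ee_rot: [-0.009, 1.0, 0.001, -0.001]
force: [0.3, 0.3, -0.6]
grip_width: 0.0146
```

```bash
python3 st.py
```

```text
8.35 [ 0.6118 -0.1314  0.0676] yaw_y 91.07 z [-0.002   0.0025 -1.    ] w 0.0146 [ 0.3  0.3 -0.6] [-0.41  0.41  1.55  0.    1.18 -2.  ]
```

>>> arm_command([
  [0.14,-0.1,0,-4.4,-4.3,0,1],
  [0,0,0,0,0,0,1],
  [0,0,0,0,0,0,1],
])

```text
time_s: 8.72
eef_pos: [0.6186, -0.1359, 0.0723]
ee_rot: [-0.01, 1.0, -0.001, 0.003]
force: [0.1, -0.7, 0.6]
grip_width: 0.015
```

```bash
python3 st.py;  python3 - <<'E'
from h import *
p,d=eyes.capture("scene"); np.savez("scene4.npz",p=p,d=d)
u,v=map(int,proj("scene",[.57,-.12,.06]))
q=p[v-45:v+45,u-55:u+55]
cv2.imwrite("pics/g4.png",cv2.resize(q,None,fx=6,fy=6,interpolation=2)[:,:,::-1]);print(u,v)
P=pts("scene",d)
for lo,hi in((.05,.062),(.062,.075),(.075,.09)):
    m=(np.hypot(P[...,0]-.615,P[...,1]+.138)<.02)&(P[...,2]>lo)&(P[...,2]<hi)
    q=P[m];print(lo,len(q),q.mean(0).round(4),q.min(0).round(4),q.max(0).round(4))
P=pts("scene",np.load("scene0.npz")["d"])
for lo,hi in((.01,.025),(.025,.04)):
    m=(np.hypot(P[...,0]-.43,P[...,1]-.028)<.02)&(P[...,2]>lo)&(P[...,2]<hi)
    q=P[m];print(lo,len(q),q.mean(0).round(4),q.min(0).round(4),q.max(0).round(4))
E
```

```text
8.725 [ 0.6186 -0.1359  0.0723] yaw_y 91.13 z [ 0.0062 -0.0026 -1.    ] w 0.015 [ 0.1 -0.7  0.6] [-0.41  0.42  1.54  0.    1.18 -2.  ]
308 217<stdin>:9: RuntimeWarning: Mean of empty slice.
  ret = um.true_divide(
Traceback (most recent call last):
ValueError: zero-size array to reduction operation minimum which has no identity
```

View pics/g4.png

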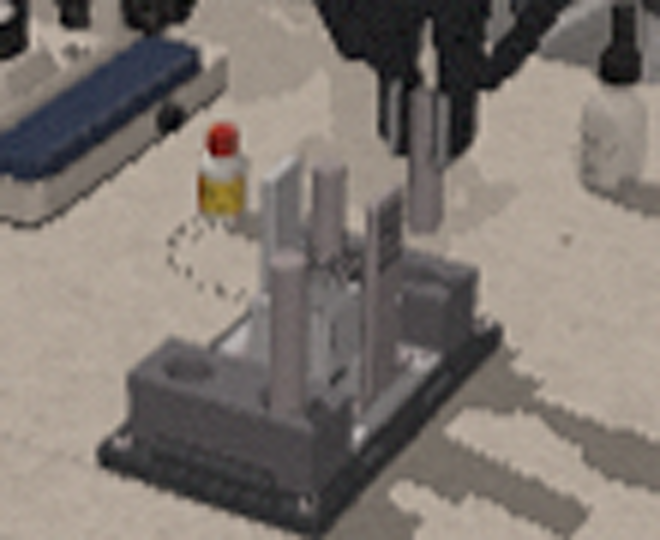

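Rod upright in the fingers, foot at crop (425,230), i.e. image (324,210), above the far-right hole (~(420,260) in the crop). Measuring the rod's position in the same camera frame.

```bash
cat > rod.py <<'E'
from h import *
def rod(f,x,y,zs,n="scene",r=.018):
    A=np.load(f);P=pts(n,A["d"])
    for lo,hi in zs:
        m=(np.hypot(P[...,0]-x,P[...,1]-y)<r)&(P[...,2]>lo)&(P[...,2]<hi)
        q=P[m]
        if len(q): print(f,lo,len(q),"mean",q.mean(0).round(4),"min",q.min(0).round(4),"max",q.max(0).round(4))
E
python3 - <<'E'
from rod import *
rod("scene4.npz",.617,-.141,[(.05,.075),(.075,.09),(.09,.105),(.105,.125)])
rod("scene0.npz",.430,.0275,[(.01,.025),(.025,.04),(.04,.055)])
rod("scene0.npz",.491,-.1397,[(.06,.075),(.075,.09),(.09,.105)])
E
```

```text
scene4.npz 0.05 12 mean [ 0.6147 -0.1403  0.0715] min [ 0.6101 -0.1446  0.066 ] max [ 0.6228 -0.1352  0.0747]
scene4.npz 0.075 28 mean [ 0.6141 -0.1409  0.0827] min [ 0.6075 -0.1466  0.0751] max [ 0.6224 -0.1329  0.0895]
scene4.npz 0.09 27 mean [ 0.6135 -0.1405  0.097 ] min [ 0.6084 -0.1463  0.0905] max [ 0.6196 -0.1323  0.1048]
scene4.npz 0.105 79 mean [ 0.6113 -0.1412  0.1162] min [ 0.6058 -0.1587  0.1051] max [ 0.6242 -0.125   0.1249]
scene0.npz 0.01 25 mean [0.4274 0.024  0.0174] min [0.4225 0.0194 0.0109] max [0.4346 0.0304 0.0241]
scene0.npz 0.025 28 mean [0.426  0.0249 0.0325] min [0.4216 0.0197 0.0252] max [0.434  0.0348 0.0395]
scene0.npz 0.04 30 mean [0.4273 0.0237 0.0474] min [0.4223 0.0197 0.0401] max [0.4337 0.0312 0.0549]
scene0.npz 0.06 31 mean [ 0.4872 -0.1418  0.0679] min [ 0.4837 -0.148   0.0606] max [ 0.4923 -0.1337  0.0749]
scene0.npz 0.075 30 mean [ 0.487  -0.1419  0.0831] min [ 0.4823 -0.1477  0.0758] max [ 0.4927 -0.1331  0.09  ]
scene0.npz 0.09 30 mean [ 0.4877 -0.1417  0.0974] min [ 0.484  -0.1473  0.0908] max [ 0.4933 -0.1344  0.1043]
```

>>> arm_command([
  [-0.15,0.35,0,2.6,0.2,3,1],
  [0,0,0,0,0,0,1],
  [0,0,0,0,0,6,1],
  [0,0,0,0,0,6,1],
  [0,0,0,0,0,0,1],
])

```text
time_s: 9.4
eef_pos: [0.616, -0.1359, 0.0566]
ee_rot: [-0.01, 1.0, -0.0, -0.0]
force: [-0.9, 0.2, -0.3]
grip_width: 0.0147
```

```bash
python3 st.py
```

```text
9.4 [ 0.616  -0.1359  0.0566] yaw_y 91.12 z [-0.e+00 -1.e-04 -1.e+00] w 0.0147 [-0.9  0.2 -0.3] [-0.41  0.44  1.55 -0.    1.16 -2.  ]
```

>>> arm_command([
  [0,0,0,0,0.2,6,1],
  [0,0,0,0,0,6,1],
  [0,0,0,0,0,5,1],
  [0,0,0,0,0,0,1],
])

```text
time_s: 9.9
eef_pos: [0.6157, -0.1356, 0.0379]
ee_rot: [-0.01, 1.0, 0.0, -0.0]
force: [0.9, -0.0, -0.0]
grip_width: 0.0149
```

```bash
python3 st.py
```

```text
9.9 [ 0.6157 -0.1356  0.0379] yaw_y 91.13 z [-7.e-04  2.e-04 -1.e+00] w 0.0149 [ 0.9 -0.  -0. ] [-0.41  0.46  1.56 -0.    1.13 -2.  ]
```

Foot is now ~12 mm below the block top with no axial force. It's in the hole. Continue down.

>>> arm_command([
  [0,0,0,0,0,6,1],
  [0,0,0,0,0,5,1],
  [0,0,0,0,0,0,1],
  [0,0,0,0,0,2,1],
  [0,0,0,0,0,0,1],
])

```text
time_s: 10.52
eef_pos: [0.6162, -0.1358, 0.0245]
ee_rot: [-0.01, 1.0, -0.0, 0.0]
force: [0.2, -0.3, -0.6]
grip_width: 0.015
```

```bash
python3 st.py
```

```text
10.525 [ 0.6162 -0.1358  0.0245] yaw_y 91.12 z [ 3.e-04 -3.e-04 -1.e+00] w 0.015 [ 0.2 -0.3 -0.6] [-0.41  0.48  1.56 -0.    1.1  -2.  ]
```

>>> arm_command([
  [0,0,0,0,0,0,0.6],
  [0,0,0,0,0,0,0.6],
  [0,0,0,0,0,-30,0.6],
  [0,0,0,0,0,-40,0.6],
  [0,0,0,0,0,-50,0.6],
  [0,0,0,0,0,-25,0.5],
  [0,0,0,36,-41,0,0.5],
  [0,0,0,36,-41,0,0.5],
  [0,0,0,36,-41,0,0.45],
  [0,0,0,36,-41,0,0.45],
  [0,0,0,36,-41,0,0.45],
  [0,0,0,0,0,0,0.45],
])

```text
time_s: 12.02
eef_pos: [0.4364, -0.3508, 0.1767]
ee_rot: [-0.011, 1.0, -0.002, 0.002]
force: [0.7, 0.2, 0.4]
grip_width: 0.0468
```

```bash
python3 st.py
python3 - <<'E'
from rod import *
for n in("top","scene"):
    p,d=eyes.capture(n); np.savez(n+"5.npz",p=p,d=d)
for i in"05":
  rod(f"scene{i}.npz",.6147,-.1377,[(.05,.07),(.07,.084),(.084,.096)])
  rod(f"top{i}.npz",.6154,-.1322,[(.05,.084),(.084,.096)],"top")
E
```

```text
12.025 [ 0.4364 -0.3508  0.1767] yaw_y 91.27 z [ 0.0043 -0.0047 -1.    ] w 0.0468 [0.7 0.2 0.4] [-0.89  0.13  1.67  0.    1.33 -2.49]
top0.npz 0.05 1 mean [ 0.6275 -0.1437  0.0507] min [ 0.6275 -0.1437  0.0507] max [ 0.6275 -0.1437  0.0507]
scene5.npz 0.05 41 mean [ 0.6114 -0.1401  0.0597] min [ 0.6049 -0.1458  0.05  ] max [ 0.6169 -0.1319  0.0697]
scene5.npz 0.07 26 mean [ 0.6116 -0.1392  0.0771] min [ 0.6068 -0.1459  0.0713] max [ 0.6172 -0.1287  0.0829]
scene5.npz 0.084 20 mean [ 0.614  -0.1393  0.0885] min [ 0.6069 -0.1457  0.0858] max [ 0.622  -0.1303  0.0913]
top5.npz 0.05 19 mean [ 0.611  -0.1315  0.0667] min [ 0.6077 -0.1486  0.0502] max [ 0.6227 -0.1249  0.0822]
top5.npz 0.084 39 mean [ 0.6153 -0.1327  0.0897] min [ 0.6084 -0.1398  0.0847] max [ 0.6223 -0.1256  0.0927]
```

Short rod stands in its hole with its top at 0.0897 (expected 0.090): fully home. Now the long rod.

>>> arm_command([
  [-0.27,0.25,0.3,-4.5,5,0,0.45],
  [0,0,0,0,0,40,0.45],
  [0,0,0,0,0,45,0.45],
  [0,0,0,0,0,0,0.45],
])

```text
time_s: 12.62
eef_pos: [0.4481, -0.3382, 0.091]
ee_rot: [-0.014, 1.0, 0.0, 0.001]
force: [-0.3, 0.2, -0.4]
grip_width: 0.0469
```

```bash
python3 st.py
```

```text
12.625 [ 0.4481 -0.3382  0.091 ] yaw_y 91.59 z [ 2.5e-03  9.0e-04 -1.0e+00] w 0.0469 [-0.3  0.2 -0.4] [-0.86  0.23  1.74  0.    1.17 -2.46]
```

>>> arm_command([
  [0,0.15,0.7,7,-8,0,0.45],
  [0,0,0,0,0,0,0.45],
  [0,0,0,0,0,0,0.45],
])

```text
time_s: 13.0
eef_pos: [0.4441, -0.3485, 0.0962]
ee_rot: [-0.008, 1.0, -0.003, 0.002]
force: [-0.1, 0.8, -0.0]
grip_width: 0.0476
```

```bash
python3 st.py
```

```text
13.0 [ 0.4441 -0.3485  0.0962] yaw_y 90.96 z [ 0.0047 -0.005  -1.    ] w 0.0476 [-0.1  0.8 -0. ] [-0.88  0.22  1.73  0.    1.18 -2.47]
```

>>> arm_command([
  [-0.28,0.27,0,3,2,10,0.45],
  [0,0,0,0,0,20,0.45],
  [0,0,0,0,0,20,0.45],
  [0,0,0,0,0,15,0.45],
  [0,0,0,0,0,10,0.45],
  [0,0,0,0,0,0,0.45],
])

```text
time_s: 13.75
eef_pos: [0.4414, -0.3475, 0.0195]
ee_rot: [-0.008, 1.0, -0.001, 0.001]
force: [0.8, 1.0, 0.6]
grip_width: 0.0469
```

```bash
python3 st.py
```

```text
13.75 [ 0.4414 -0.3475  0.0195] yaw_y 90.92 z [ 0.0013 -0.0019 -1.    ] w 0.0469 [0.8 1.  0.6] [-0.88  0.33  1.77 -0.    1.04 -2.47]
```

>>> arm_command([
  [-0.1,0.07,0,0.4,1.5,8,0.45],
  [0,0,0,0,0,0,0.45],
  [0,0,0,0,0,0,1],
  [0,0,0,0,0,0,1],
  [0,0,0,0,0,0,1],
  [0,0,0,0,0,0,1],
  [0,0,0,0,0,0,1],
  [0,0,0,0,0,0,1],
])

```text
time_s: 14.75
eef_pos: [0.442, -0.3472, 0.0129]
ee_rot: [-0.008, 1.0, -0.001, 0.001]
force: [-0.1, 1.1, -0.7]
grip_width: 0.0151
```

```bash
python3 st.py
```

```text
14.75 [ 0.442  -0.3472  0.0129] yaw_y 90.93 z [ 0.0021 -0.0027 -1.    ] w 0.0151 [-0.1  1.1 -0.7] [-0.88  0.34  1.78 -0.    1.02 -2.47]
```

>>> arm_command([
  [0,0,0,0,0,-40,1],
  [0,0,0,0,0,-50,1],
  [0,0,0,0,0,-55,1],
  [0,0,0,0,0,0,1],
  [0,0,0,-11,51,0,1],
  [0,0,0,-11,51,0,1],
  [0,0,0,-11,51,0,1],
  [0,0,0,-11,51,0,1],
  [0,0,0,-11,51,0,1],
  [0,0,0,0,0,0,1],
  [0,0,0,0,0,0,1],
])

```text
time_s: 16.12
eef_pos: [0.49, -0.0821, 0.1543]
ee_rot: [-0.007, 1.0, 0.001, -0.003]
force: [0.1, -0.1, -0.7]
grip_width: 0.0152
```

```bash
python3 st.py
```

```text
16.125 [ 0.49   -0.0821  0.1543] yaw_y 90.8 z [-0.0066  0.0029 -1.    ] w 0.0152 [ 0.1 -0.1 -0.7] [-0.41 -0.    1.85 -0.    1.3  -1.99]
```

>>> arm_command([
  [0.17,-0.38,0,-2.5,-7.6,0,1],
  [0,0,0,0,0,0,1],
  [0,0,0,0,0,25,1],
  [0,0,0,0,0,30,1],
  [0,0,0,0,0,25,1],
  [0,0,0,0,0,0,1],
  [0,0,0,0,0,0,1],
])

```text
time_s: 17.0
eef_pos: [0.4934, -0.0974, 0.0735]
ee_rot: [-0.002, 1.0, -0.001, 0.001]
force: [0.6, 1.6, -0.9]
grip_width: 0.015
```

```bash
python3 st.py
```

```text
17.0 [ 0.4934 -0.0974  0.0735] yaw_y 90.21 z [ 0.0029 -0.0022 -1.    ] w 0.015 [ 0.6  1.6 -0.9] [-0.44  0.11  1.92 -0.    1.12 -2.01]
```

>>> arm_command([
  [-0.13,0.17,-0.7,0.9,7,0,1],
  [0,0,0,0,0,0,1],
  [0,0,0,0,0,0,1],
])

```text
time_s: 17.38
eef_pos: [0.4944, -0.0908, 0.0762]
ee_rot: [-0.008, 1.0, -0.001, 0.002]
force: [0.2, -0.1, -0.3]
grip_width: 0.0148
```

```bash
python3 st.py
python3 - <<'E'
from rod import *
p,d=eyes.capture("scene"); np.savez("scene6.npz",p=p,d=d)
rod("scene6.npz",.491,-.092,[(.055,.068),(.068,.08),(.08,.09)])
E
```

```text
17.375 [ 0.4944 -0.0908  0.0762] yaw_y 90.95 z [ 0.0042 -0.0017 -1.    ] w 0.0148 [ 0.2 -0.1 -0.3] [-0.42  0.1   1.92  0.    1.12 -2.01]
scene6.npz 0.055 6 mean [ 0.4889 -0.0956  0.066 ] min [ 0.4832 -0.0997  0.0626] max [ 0.4954 -0.0898  0.0678]
scene6.npz 0.068 29 mean [ 0.4883 -0.0964  0.0747] min [ 0.4834 -0.1015  0.0682] max [ 0.4971 -0.0899  0.0799]
scene6.npz 0.08 15 mean [ 0.4893 -0.096   0.0853] min [ 0.4851 -0.1008  0.0805] max [ 0.4961 -0.0896  0.089 ]
```

>>> arm_command([
  [-0.1,0.24,0,1.9,1.4,4,1],
  [0,0,0,0,0,0,1],
  [0,0,0,0,0,6,1],
  [0,0,0,0,0,3,1],
  [0,0,0,0,0,0,1],
])

```text
time_s: 18.05
eef_pos: [0.492, -0.0893, 0.062]
ee_rot: [-0.008, 1.0, 0.0, -0.0]
force: [-0.1, -0.3, -0.9]
grip_width: 0.0147
```

```bash
python3 st.py
```

```text
18.05 [ 0.492  -0.0893  0.062 ] yaw_y 90.95 z [-1.e-03  3.e-04 -1.e+00] w 0.0147 [-0.1 -0.3 -0.9] [-0.42  0.12  1.93 -0.    1.1  -2.01]
```

Well within tolerance of target (0.4925,−0.0897). Foot is at ~0.049; descend into the hole.

>>> arm_command([
  [0,0,0,-0.2,-0.1,5,1],
  [0,0,0,0,0,5,1],
  [0,0,0,0,0,5,1],
  [0,0,0,0,0,0,1],
])

```text
time_s: 18.55
eef_pos: [0.4921, -0.0893, 0.0457]
ee_rot: [-0.008, 1.0, 0.0, -0.001]
force: [-0.9, 0.3, -0.4]
grip_width: 0.0148
```

```bash
python3 st.py
```

```text
18.55 [ 0.4921 -0.0893  0.0457] yaw_y 90.94 z [-1.3e-03  5.0e-04 -1.0e+00] w 0.0148 [-0.9  0.3 -0.4] [-0.42  0.15  1.93 -0.    1.06 -2.01]
```

>>> arm_command([
  [0,0,0,0,0,5,1],
  [0,0,0,0,0,5,1],
  [0,0,0,0,0,0,1],
  [0,0,0,0,0,1.5,1],
  [0,0,0,0,0,0,1],
  [0,0,0,0,0,0,0.6],
  [0,0,0,0,0,0,0.6],
])

```text
time_s: 19.42
eef_pos: [0.4927, -0.0896, 0.034]
ee_rot: [-0.008, 1.0, -0.0, -0.0]
force: [-0.7, 0.2, -0.4]
grip_width: 0.034
```

```bash
python3 st.py
```

```text
19.425 [ 0.4927 -0.0896  0.034 ] yaw_y 90.94 z [-1.e-04 -0.e+00 -1.e+00] w 0.034 [-0.7  0.2 -0.4] [-0.42  0.17  1.94 -0.    1.04 -2.01]
```

>>> arm_command([
  [0,0,0,0,0,-30,0.6],
  [0,0,0,0,0,-40,0.6],
  [0,0,0,0,0,-50,0.3],
  [0,0,0,0,0,-20,0],
  [0,0,0,-30,-15,0,0],
  [0,0,0,-30,-14,0,0],
  [0,0,0,0,0,0,0],
  [0,0,0,0,0,0,0],
], squeeze=80)

```text
time_s: 20.42
eef_pos: [0.5545, -0.1181, 0.18]
ee_rot: [-0.008, 1.0, -0.0, 0.001]
force: [-0.4, -0.5, -0.5]
grip_width: 0.0857
```

```bash
python3 st.py
python3 - <<'E'
from rod import *
p,d=eyes.capture("scene"); np.savez("scene7.npz",p=p,d=d)
rod("scene7.npz",.4899,-.0917,[(.055,.07),(.09,.105),(.108,.12)])
rod("scene7.npz",.6147,-.1377,[(.084,.096)])
u,v=map(int,proj("scene",[.55,-.12,.09]))
cv2.imwrite("pics/g7.png",cv2.resize(p[v-55:v+55,u-60:u+60],None,fx=5,fy=5,interpolation=2)[:,:,::-1])
E
```

```text
20.425 [ 0.5545 -0.1181  0.18  ] yaw_y 90.96 z [ 1.6e-03 -9.0e-04 -1.0e+00] w 0.0857 [-0.4 -0.5 -0.5] [-0.42  0.15  1.64 -0.    1.35 -2.01]
scene7.npz 0.055 30 mean [ 0.486  -0.0949  0.0633] min [ 0.4821 -0.0999  0.0555] max [ 0.4928 -0.0886  0.0692]
scene7.npz 0.09 33 mean [ 0.4863 -0.0948  0.0974] min [ 0.4809 -0.101   0.0902] max [ 0.4945 -0.0868  0.1046]
scene7.npz 0.108 25 mean [ 0.4889 -0.0932  0.1127] min [ 0.4815 -0.0994  0.1086] max [ 0.4967 -0.086   0.1152]
scene7.npz 0.084 22 mean [ 0.6136 -0.1394  0.088 ] min [ 0.6059 -0.147   0.0841] max [ 0.6215 -0.1314  0.0914]
```

View pics/g7.png

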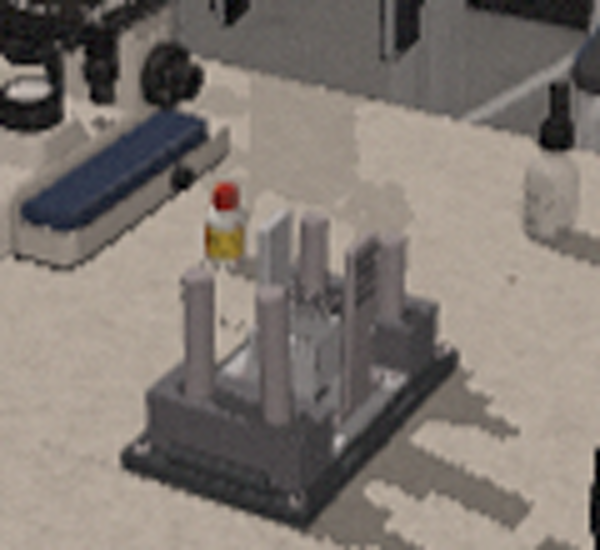

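All four rods stand home: long ones at crop (200,330) and (272,350), short ones at (315,260) and (390,280). Fingers are at the top of the view. Descend around post and tab.

>>> arm_command([
  [0,0.1,0,1.5,-0.5,25,0],
  [0,0,0,0,0,25,0],
  [0,0,0,0,0,20,0],
  [0,0,0,0,0,0,0],
  [0,0,0,0,0,0,0],
])

```text
time_s: 21.1
eef_pos: [0.5507, -0.1171, 0.11]
ee_rot: [-0.009, 1.0, -0.001, 0.0]
force: [0.6, -0.7, -0.5]
grip_width: 0.0857
```

```bash
python3 st.py
```

```text
21.1 [ 0.5507 -0.1171  0.11  ] yaw_y 91.02 z [ 0.001  -0.0015 -1.    ] w 0.0857 [ 0.6 -0.7 -0.5] [-0.42  0.21  1.72 -0.    1.21 -2.01]
```

>>> arm_command([
  [-0.08,0.05,0,-2.5,-1.6,15,0],
  [0,0,0,0,0,15,0],
  [0,0,0,0,0,15,0],
  [0,0,0,0,0,15,0],
  [0,0,0,0,0,6,0],
  [0,0,0,0,0,0,0],
  [0,0,0,0,0,0,0],
])

```text
time_s: 21.98
eef_pos: [0.554, -0.119, 0.0404]
ee_rot: [-0.009, 1.0, -0.0, 0.001]
force: [0.3, 0.5, 0.2]
grip_width: 0.0857
```

```bash
python3 st.py
```

```text
21.975 [ 0.554  -0.119   0.0404] yaw_y 91.02 z [ 1.4e-03 -6.0e-04 -1.0e+00] w 0.0857 [0.3 0.5 0.2] [-0.42  0.31  1.75 -0.    1.08 -2.01]
```

>>> arm_command([
  [0,0,0,0,0,0,0.3],
  [0,0,0,0,0,0,0.4],
  [0,0,0,0,0,0,0.6],
  [0,0,0,0,0,0,1],
  [0,0,0,0,0,0,1],
  [0,0,0,0,0,0,1],
  [0,0,0,0,0,0,1],
])

```text
time_s: 22.85
eef_pos: [0.556, -0.1191, 0.0448]
ee_rot: [-0.009, 1.0, -0.001, 0.003]
force: [-0.3, 1.6, 0.8]
grip_width: 0.0446
```

```bash
python3 st.py
```

```text
22.85 [ 0.556  -0.1191  0.0448] yaw_y 91.05 z [ 0.0054 -0.0017 -1.    ] w 0.0446 [-0.3  1.6  0.8] [-0.42  0.3   1.75  0.    1.08 -2.01]
```

>>> arm_command([
  [0,0,0,0,0,-4,1],
  [0,0,0,0,0,-4,1],
  [0,0,0,0,0,-4,1],
  [0,0,0,0,0,0,1],
])

```text
time_s: 23.35
eef_pos: [0.5538, -0.1182, 0.0544]
ee_rot: [-0.009, 1.0, 0.0, 0.001]
force: [0.6, 0.2, -6.7]
grip_width: 0.0446
```

```bash
python3 st.py
python3 - <<'E'
from rod import *
p,d=eyes.capture("scene"); np.savez("scene8.npz",p=p,d=d)
u,v=map(int,proj("scene",[.55,-.12,.09]))
cv2.imwrite("pics/g8.png",cv2.resize(p[v-55:v+55,u-60:u+60],None,fx=5,fy=5,interpolation=2)[:,:,::-1])
E
```

```text
23.35 [ 0.5538 -0.1182  0.0544] yaw_y 91.02 z [ 1.2e-03  5.0e-04 -1.0e+00] w 0.0446 [ 0.6  0.2 -6.7] [-0.42  0.29  1.74  0.    1.11 -2.01]
```

View pics/g8.png

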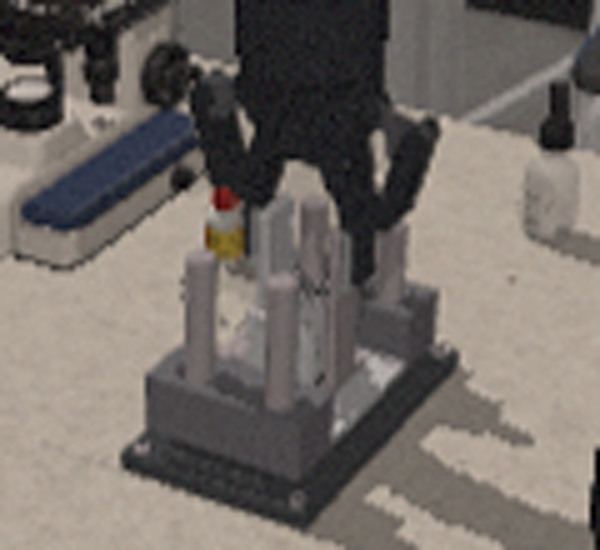

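The fingers hold post and tab. The carrier has come up slightly off the plate (block bottom edge at crop (300,470)), and −6.7 N matches its weight, so it is free. Lift slowly.

>>> arm_command([
  [0,0,0,0,0,-6,1],
  [0,0,0,0,0,-8,1],
  [0,0,0,0,0,-10,1],
  [0,0,0,0,0,-10,1],
  [0,0,0,0,0,-10,1],
  [0,0,0,0,0,-10,1],
  [0,0,0,0,0,-10,1],
  [0,0,0,0,0,-10,1],
  [0,0,0,0,0,-10,1],
  [0,0,0,0,0,-6,1],
  [0,0,0,0,0,-3,1],
  [0,0,0,0,0,0,1],
])

```text
time_s: 24.9
eef_pos: [0.5529, -0.1182, 0.1541]
ee_rot: [-0.009, 1.0, 0.0, -0.0]
force: [-0.4, -0.9, -6.8]
grip_width: 0.0446
```

>>> arm_command([
  [0,0,0,0,0,0,1],
  [0,0,0,0,0,0,1],
  [0,0,0,0,0,0,1],
  [0,0,0,0,0,0,1],
])

```text
time_s: 25.4
eef_pos: [0.5521, -0.1178, 0.1527]
ee_rot: [-0.009, 1.0, 0.001, -0.001]
force: [0.2, 0.3, -7.1]
grip_width: 0.0445
```

```bash
python3 st.py
python3 - <<'E'
from rod import *
p,d=eyes.capture("scene"); np.savez("scene9.npz",p=p,d=d)
u,v=map(int,proj("scene",[.55,-.12,.13]))
cv2.imwrite("pics/g9.png",cv2.resize(p[v-65:v+65,u-65:u+65],None,fx=4.5,fy=4.5,interpolation=2)[:,:,::-1])
E
```

```text
25.4 [ 0.5521 -0.1178  0.1527] yaw_y 91.02 z [-0.0029  0.0016 -1.    ] w 0.0445 [ 0.2  0.3 -7.1] [-0.42  0.17  1.67  0.    1.3  -2.01]
```

View pics/g9.png

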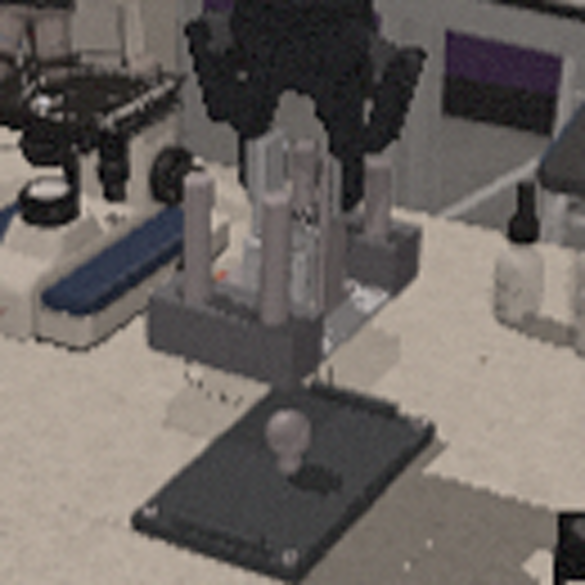

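The carrier hangs level, about 108 mm above its parked height, with all four rods in it. The ball stud is bare at crop (288,435), and pose and grip width are steady. Handing in.

```bash
python3 -c "
from bench import job; print(job.hand_in())"; python3 st.py
```

```text
the job is handed in; nothing more can be done
None
the job is handed in; nothing more can be done
```

Both loose rods are in the carrier, the short one in the far row and the long one in the near row. I then squeezed tab and post at 80 N, lifted the carrier straight off the ball, and handed the job in while still holding it, at about 25.4 s. The hand-in gave no verdict.

**Last checks**
- **Height and hold:** by the tool's rise, the carrier is about 108 mm above its parked height. The last readings were steady, with about 7 N of load matching the loaded carrier and an unchanged grip width.
- **Level:** the tool was within about 0.2° of vertical, and the last picture shows the carrier level with the ball stud bare below it.
- **Rods:** after placing, both tops were at the heights expected for fully home rods (short 0.090 m, long 0.115 m). The last picture shows all four still in their holes.
- **Bystanders:** the arm stayed clear of the petri dish, tally counter and oil bottle and I saw no contact, but I did not re-measure their positions.

**What failed or disagreed**
- **First grasp:** it closed above the short rod because the fingertips sit about 34 mm higher than the reported TCP. I corrected for this and regripped.
- **Cameras:** they disagreed by about 5 mm in y, so I placed the rods from relative measurements.
- **Grip width:** it read low, 15 mm on a 16 mm rod and 44.6 mm where 48 mm was expected on post and tab. I did not read the latch travel directly. I judged it drawn because the carrier lifted free with no more than its own weight on the tool.

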